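# Tip the spice carton into the pricing outline

## Robot

A 6-joint arm with a two-finger parallel gripper is mounted at the origin on the work surface. World frame = base frame: x ahead of the robot, y to its left, z up, the work surface at z = 0. Lengths are in m, angles in rad, forces in N, time in s.
With the tool pointing down it reaches from about 0.375 to 0.9 m from the base axis. Payload 3.1 kg.
Tool frame: the origin (TCP) lies at the very end of the fingers, on their centre line; the grasp point (between the pads) lies robot.grasp_offset behind it (robot.grasp_offset is the distance from the TCP to the grasp point, in m); z points along the fingers, y is the direction in which the jaws open and shut (so a half turn about z gives the same grasp; the last joint's range is limited). The gripper opens to 87 mm and grips with 3 to 60 N. Pads are 19 mm wide; open, the fingers measure 117 mm over their backs; the gripper's body (75 mm by 190 mm) begins 51 mm behind the grasp point.
Start: joints at [1.038, 0.527, 1.433, -0, 1.181, -0.178], TCP at [0.216, 0.586, 0.223] pointing down, gripper open.
Joint ranges: [-3.08, 3.08], [-0.75, 2.2], [0.22, 2.44], [-1.43, 4.57], [0, 2.65], [-2.85, 2.85]. Speed limits (rad/s): [2.79, 2.79, 3.14, 3.14, 3.14, 3.14].

## Interface

Orientations are given as a unit quaternion [x, y, z, w].
In Python, from rig import robot gives the robot as it stands.
- The arm moves only by the tool drive_tool, never from a script. Its argument "targets" is one flat list of numbers, 6 for each row, row after row: the shift along the tool's x, y, z in cm, then the turn, a rotation vector about the tool's x, y, z in degrees. A call has 1 to 12 rows; each row is the pose to reach, as a shift and turn from the pose commanded when the call began, along the tool's axes at that moment; what a row does not reach only later rows make up. A row lasts 1/12 s, in which the tool goes at most 41.7 mm and 7.16 degrees, less where a joint would pass 70% of its speed; a pose out of reach is approached as far as the arm can. A call with a gripper value outside its range is refused whole. "grip" is the gripper command: -1 is fully open, 1 is shut, values between are in proportion, set as the call begins (left out, the last holds). The fingers move at their own pace and stop on an object; "squeeze" is the grip in N (left out, the last holds). Time passes only in rows, so rows that repeat a pose let the fingers close. It gives the time, the measured TCP pose, the force and the opening at its end, in the units of the state.
- robot.get_obs(): the state, without advancing time (a new reading comes with each control period).
- robot.camera(name): name is "side" or "top" or "wrist"; returns (picture, depth): 384x512x3 uint8, red, green, blue; 384x512 float32, m along the optical axis (not along the pixel's ray), 0 where there is no reading.
- robot.calibration(name): a dict with "mtx" (3x3 intrinsics, pixels), "R" (3x3) and "t" (3): a world point X has camera coordinates R X + t; the wrist camera has in their place "hand_eye" (4x4, takes a point from camera to tool coordinates, whose origin is the TCP and whose axes are the flange's). Camera axes: x right, y down, z forward; pixel columns grow to the right and rows downward; lengths in m; the calibration is good to about 2 mm. The wrist camera is an equidistant fisheye: a pixel r from the principal point sees the ray r / f radians off the axis. A picture is of the moment at which its call begins: read the wrist's pose just before it. calibration takes no time and is no camera call.
- robot.hand_in(): hands the job in, once; it reports no verdict.
The state is a dict: "time": time; "q": joint angles; "joint_velocities": joint speeds; "joint_torque": joint torques, N m; "position": TCP position; "tool_rot": TCP orientation; "ft_force": force on the tool from outside, world axes, zero at the start; "moment": the same for the moment, N m; "grip_width": finger opening in m.
Only numpy, scipy, OpenCV 4.12 (cv2) and the standard library are available. Lean on these libraries where they do the work, as an engineer would, in place of code of your own. Each camera call takes 0.05 s, during which the arm holds its last target.

## Task

Get the red spice carton ready for its price label: keeping it standing, push it low down along the packing mat until its leading foot edge is about a finger's width inside the near line of the white outline, then push it near its top so that it topples forward and ends lying flat, label up, wholly inside the outline. Only push it gently with the fingers, never grip or lift it, and leave everything else where it stands.

Things in the scene. Friction and masses are not known exactly. Their poses are not given: they have to be found in the camera images.
- red_carton: the carton to work on: stiff, solid, red, 100 mm wide (its x) by 50 mm thick (its y) by 130 mm tall (its z), striped, a cream label on BOTH broad faces (y = +25 and -25 mm). 0.15 to 0.31 kg, centre of mass in its middle. Origin: centre of its underside. Starts upright on the mat 35 to 100 mm short of the outline, off its +y or its -y end, a broad face towards it (within 0.15 rad)
- foot_a (a point): point on the red carton at (-50, 0, 0) mm in its frame: end of its foot, mid thickness
- foot_b (a point): point on the red carton at (+50, 0, 0) mm in its frame: other end of its foot, mid thickness
- head_a (a point): point on the red carton at (-50, 0, 130) mm in its frame: end of its top, mid thickness
- head_b (a point): point on the red carton at (+50, 0, 130) mm in its frame: other end of its top, mid thickness
- edge_l (a point): middle of the red carton's long foot edge on its +y face, at (0, +25, 0) mm in its frame. Friction of carton on mat is about 0.5 to 0.7: a push lower than about 30 mm slides it standing, a push above mid height tips it about its leading foot edge
- edge_r (a point): middle of the red carton's long foot edge on its -y face, at (0, -25, 0) mm in its frame. Past a lean of about 0.37 rad (21 deg) the carton falls by itself; its foot may slip a little as it does
- zone (a point): centre of the white outline printed on the dark mat, on the mat's top (3 mm above the table). It measures over its lines 144 mm along this frame's x by 176 mm along its y (the carton slides and topples along y); lines 5 mm wide and flat, a carton touching a line still counts as inside
- mat: fixed flat dark grey packing mat, 300 mm (x) by 640 mm (y) by 3 mm, turned up to 0.25 rad with the outline; origin on the table under the centre of the outline (the mat reaches from x = -120 to +180 mm and y = -320 to +320 mm in its frame). Both cartons, the stamp, jar and tin stand on it
- green_carton: bystander: a green carton of the same size and form, standing on the mat beyond the other end of the outline; leave it
- stamp: bystander: small self-inking hand stamp, black with blue grip, 40 by 62 by 77 mm tall, standing at the mat's far edge; origin centre of its underside
- jar: bystander: amber glass jar, 58 mm across, 78 mm tall, at the mat's far edge; origin centre of its underside
- tin: bystander: brass-coloured tin, 60 mm across, 72 mm tall, at the mat's far edge; origin centre of its underside. Stamp, jar and tin change places
- scoop: bystander: long-handled tasting spoon with a wooden handle, 190 mm long, lying on the table at the near right
- price_card: bystander: blank cream price card 90 mm wide, 71 mm tall, on a small wooden foot, at the near left; origin centre of its underside
Mind the look-alikes: they are no part of the job. There is more than one size of the red_carton; the one meant has the size given above.

How it is judged:
On the way, in this order (a step that is already met when the one before it is completed fails the run):
1. the red carton, still standing, has been pushed up to the outline (its leading foot edge at the near line or past it) (angle between red_carton's own z axis and vertical below 0.08 rad and y of red_carton in the frame of zone between -0.118 and 0.118 m), for 0.2 s.
2. the red carton has toppled on to a broad face ((angle between red_carton's own y axis and vertical below 0.06 rad or angle between red_carton's own y axis and vertical above 3.0816 rad)), for 0.2 s.
At the end, for the whole second after the job is handed in: The red carton lies flat on a broad face (within 3.5 deg) on the mat, at rest, and its whole outline is within the white outline, lines included (plus 1 mm) (x of foot_a in the frame of zone between -0.073 and 0.073 m and y of foot_a in the frame of zone between -0.089 and 0.089 m and x of foot_b in the frame of zone between -0.073 and 0.073 m and y of foot_b in the frame of zone between -0.089 and 0.089 m and x of head_a in the frame of zone between -0.073 and 0.073 m and y of head_a in the frame of zone between -0.089 and 0.089 m and x of head_b in the frame of zone between -0.073 and 0.073 m and y of head_b in the frame of zone between -0.089 and 0.089 m and (angle between red_carton's own y axis and vertical below 0.06 rad or angle between red_carton's own y axis and vertical above 3.0816 rad) and linear speed of red_carton below 0.01 m/s and height (world z) of each of edge_l, edge_r below 0.065 m); the robot touches nothing.
It fails at once if the red carton is lifted: its whole foot is more than 20 mm above the mat (height (world z) of each of edge_l, edge_r above 0.023 m).
It fails at once if the red carton is gripped or pushed roughly: more than 18 N between the fingers and it (contact force between the fingers and red_carton above 18 N).
It fails at once if the red carton is toppled by a push below half its height (angle between red_carton's own z axis and vertical between 0.2 and 0.7 rad and height (world z) of the grasp point below 0.068 m and contact force between the fingers and red_carton above 0.02 N).
It fails at once if another thing is moved by more than 12 mm or tipped (green carton, hand stamp, amber jar, brass tin, spoon, price card) (distance of any of green_carton, stamp, jar, tin, scoop, price_card from where it was at the start of the episode above 0.012 m or angle between any of green_carton, stamp, jar, tin, price_card's own z axis and vertical above 0.3 rad).
It also fails if it takes over 51 s, if anything falls off the work surface, if the arm or the gripper's body presses on something with over 40 N, if the wrist force passes 120 N, or if a joint passes its speed limit or range.

## Working session

There is one attempt and no reset: what is moved stays moved. The work goes in short steps, Python scripts to look and compute and a tool call to move; the robot and the scene stay as the last step left them, time stands still between calls to the robot, and variables do not carry over. Pictures are saved under pics/ and viewed, and the job is handed in when it is done.

Besides the shell and the picture viewer there is one more tool, called after ">>>" as name(argument=value, ...) on one line, values as JSON. drive_tool: Moves the arm, as the interface text tells. Its arguments: {"type":"object","properties":{"targets":{"type":"array","items":{"type":"number"}},"grip":{"type":"number"},"squeeze":{"type":"number"}},"required":["targets"]}

```bash
ls; mkdir -p pics; python3 - <<'E'
from rig import robot
import cv2,numpy as np
o=robot.get_obs(); print(o, robot.grasp_offset)
for n in ["side","top","wrist"]:
    p,d=robot.camera(n); cv2.imwrite(f"pics/{n}0.png",p[:,:,::-1]); np.savez(f"pics/{n}0.npz",p=p,d=d)
    print(n,robot.calibration(n), (d>0).mean())
E
```

```text
pics
{'time': 0.0, 'q': array([ 1.03850108e+00,  5.28433726e-01,  1.43387723e+00,  7.81781616e-06,
        1.18139918e+00, -1.78530994e-01]), 'joint_velocities': array([-0.00161811,  0.00102442, -0.0007007 , -0.00013528, -0.00090081,
        0.00215541]), 'joint_torque': array([-3.42121184e-04, -4.40042710e+01, -1.76586270e+01,  6.32057455e-02,
        5.82701562e-02, -1.84221763e-04]), 'position': array([0.21613737, 0.585672  , 0.22159954]), 'tool_rot': array([ 1.75962576e-01,  9.84396288e-01, -9.91314642e-04, -3.71806985e-04]), 'ft_force': array([-0.34179833, -0.15587982, -0.18232959]), 'moment': array([0.00733267, 0.02710645, 0.04399203]), 'grip_width': 0.08673514994461634} 0.0187
side {'mtx': array([[373.06784001,   0.        , 257.82889293],
       [  0.        , 373.06784001, 185.21435109],
       [  0.        ,   0.        ,   1.        ]]), 'R': array([[ 0.7665443 , -0.64208729,  0.01156529],
       [-0.47438861, -0.57829528, -0.66372436],
       [ 0.43285712,  0.50328768, -0.74788784]]), 't': array([-0.41569036,  0.30230941,  1.07146612])} 0.9960988362630209
top {'mtx': arra
[... 212 characters left out ...]
-0.99805153,  0.0233398 , -0.05786528],
       [ 0.05793225,  0.00220318, -0.99831809]]), 't': array([0.00985498, 0.5496706 , 1.58305272])} 0.9958953857421875
wrist {'mtx': array([[297.31863964,   0.        , 256.0878572 ],
       [  0.        , 297.31863964, 195.71129139],
       [  0.        ,   0.        ,   1.        ]]), 'hand_eye': array([[-7.41931415e-04, -9.68512597e-01, -2.48963450e-01,
         6.69075055e-02],
       [ 9.99999692e-01, -6.54460339e-04, -4.34112333e-04,
        -4.93624603e-05],
       [ 2.57506559e-04, -2.48963695e-01,  9.68512784e-01,
        -1.61035063e-01],
       [ 0.00000000e+00,  0.00000000e+00,  0.00000000e+00,
         1.00000000e+00]])} 0.9475148518880209
```

View pics/side0.png

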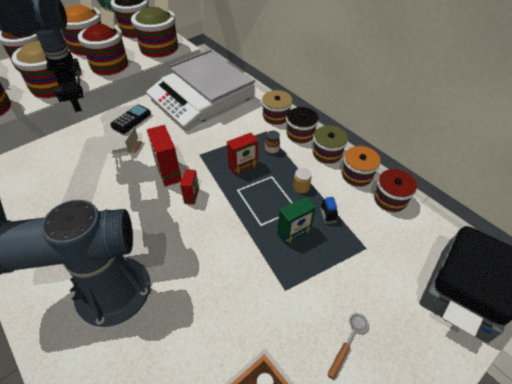

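View pics/top0.png

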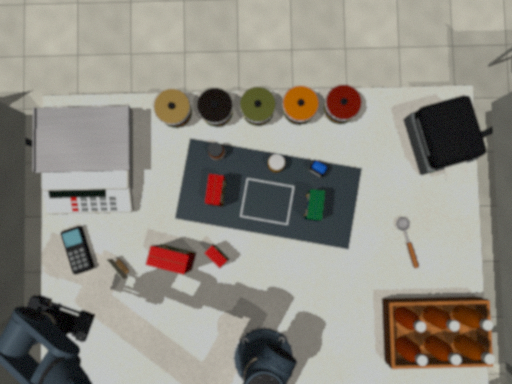

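View pics/wrist0.png

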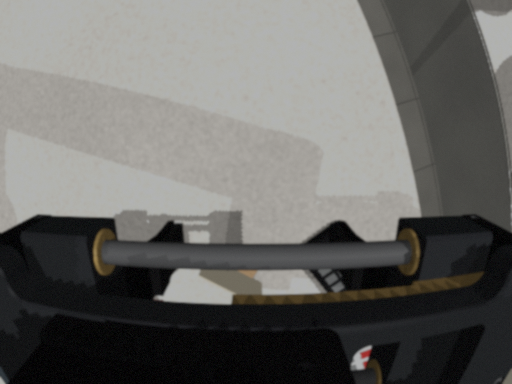

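```bash
cat > h.py <<'E'
import numpy as np,cv2
from rig import robot
def ray(cal,uv,z):
    uv=np.atleast_2d(uv).astype(float)
    c=np.linalg.inv(cal['mtx'])@np.c_[uv,np.ones(len(uv))].T
    d=cal['R'].T@c; o=-cal['R'].T@cal['t']
    s=(z-o[2])/d[2]
    return (o[:,None]+d*s).T
def cloud(cal,dep,m):
    v,u=np.nonzero(m&(dep>0)); z=dep[v,u]
    c=np.linalg.inv(cal['mtx'])@np.c_[u,v,np.ones(len(u))].T*z
    return (cal['R'].T@(c-cal['t'][:,None])).T
def redmask(p):
    q=p.astype(int); return (q[...,0]>90)&(q[...,1]<q[...,0]*.45)&(q[...,2]<q[...,0]*.45)
E
python3 - <<'E'
from h import *
for n,roi in [("top",(150,230,180,345)),("side",(130,240,200,350))]:
    z=np.load(f"pics/{n}0.npz");p,d=z['p'],z['d'];cal=robot.calibration(n)
    big=cv2.resize(p[roi[0]:roi[1],roi[2]:roi[3]],None,fx=4.5,fy=4.5,interpolation=cv2.INTER_CUBIC)
    cv2.imwrite(f"pics/{n}0c.png",big[:,:,::-1])
    g=p.min(2); m=np.zeros(g.shape,np.uint8); m[roi[0]:roi[1],roi[2]:roi[3]]=(g[roi[0]:roi[1],roi[2]:roi[3]]>105)
    cs,_=cv2.findContours(m,cv2.RETR_EXTERNAL,cv2.CHAIN_APPROX_NONE)
    for c in sorted(cs,key=lambda c:-cv2.arcLength(c,True))[:4]:
        print(n,'white',cv2.boundingRect(c),len(c))
    if n=="top": rr=(165,210,195,235)
    else: rr=(125,180,215,265)
    rm=np.zeros(g.shape,bool); rm[rr[0]:rr[1],rr[2]:rr[3]]=redmask(p)[rr[0]:rr[1],rr[2]:rr[3]]
    P=cloud(cal,d,rm); print(n,'red n',len(P),P.min(0),P.max(0))
    T=P[P[:,2]>0.122]; print('top face',len(T),np.median(T,0),T.min(0),T.max(0)); 
    r=cv2.minAreaRect((T[:,:2]*1000).astype(np.float32)); print(r)
    for nm,k in(("green",1),):
        q=p.astype(int); gm=(q[...,1]>q[...,0]*1.6)&(q[...,1]>q[...,2]*1.4)&(q[...,1]>60)
        gm[:, :270]=0; gm[:,340:]=0; gm[:170]=0;gm[250:]=0
        P=cloud(cal,d,gm);T=P[P[:,2]>0.122]
        print('green',T.min(0),T.max(0),cv2.minAreaRect((T[:,:2]*1000).astype(np.float32)))
E
```

```text
top white (257, 150, 88, 20) 217
top white (240, 178, 55, 47) 169
top white (180, 219, 60, 11) 128
top white (180, 150, 8, 43) 91
top red n 476 [ 0.54070748  0.12259813 -0.00297295] [0.66166476 0.1912521  0.14176488]
top face 451 [0.59358038 0.15351441 0.13231397] [0.54326635 0.12259813 0.12201122] [0.64557021 0.18358015 0.14176488]
((593.1229248046875, 154.43359375), (51.653690338134766, 99.97993469238281), 80.89241027832031)
green [ 0.4851151  -0.21645932  0.12251196] [ 0.58333616 -0.15575044  0.14218322] ((533.927978515625, -186.28709411621094), (51.01026916503906, 98.8570327758789), 82.74913787841797)
side white (200, 130, 150, 99) 540
side white (237, 176, 55, 50) 221
side white (200, 156, 53, 84) 218
side white (341, 156, 9, 13) 28
side red n 261 [ 5.41816883e-01  1.20436422e-01 -5.43611188e-06] [0.74075395 0.25920582 0.13963013]
top face 257 [0.59219142 0.15062909 0.13306634] [0.54181688 0.12043642 0.12775615] [0.64283959 0.18046614 0.13963013]
((593.056640625, 152.09320068359375), (50.660884857177734, 97.7180404663086), 80.65605163574219)
green [ 0.48556606 -0.21739852  0.12774816] [ 0.5880612  -0.15762735  0.13685277] ((535.7968139648438, -187.5467987060547), (50.2713508605957, 99.96942901611328), 81.09099578857422)
```

View pics/top0c.png

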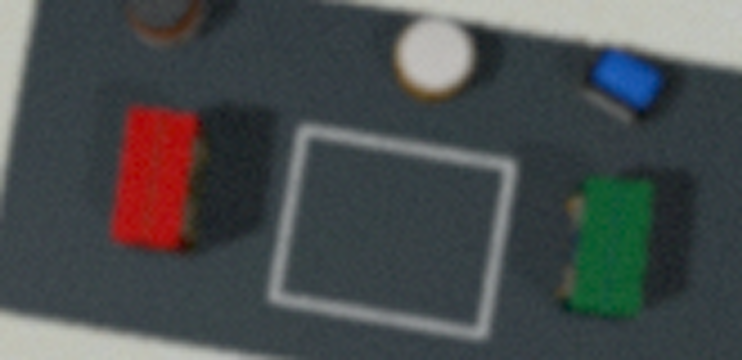

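View pics/side0c.png

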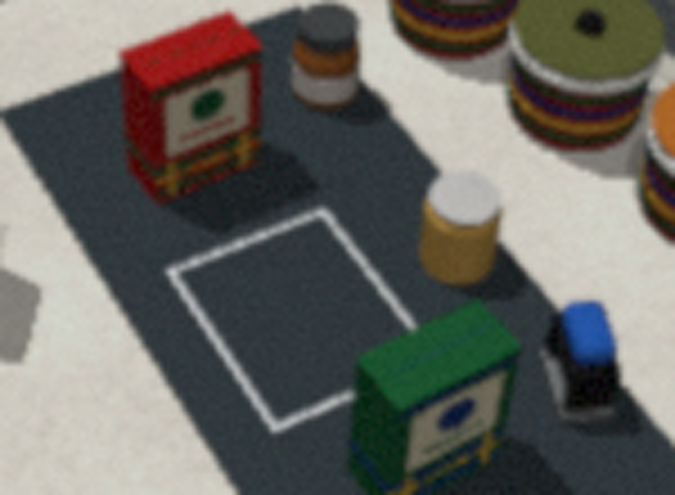

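The red things that could be confused are: top view (215,189) on the mat, a larger one at (170,259) off the mat, and a smaller one at (216,256) off the mat. The one on the mat measures 100×51 mm with its top at 0.133 m, so it is the carton. The close crop confirms it, with the cream label facing the outline.

```bash
python3 - <<'E'
from h import *
z=np.load("pics/top0.npz");p,d=z['p'],z['d'];cal=robot.calibration("top")
g=p.min(2).astype(np.float32)
K=4
roi=(170,232,232,302)
b=cv2.resize(g[roi[0]:roi[1],roi[2]:roi[3]],None,fx=K,fy=K,interpolation=cv2.INTER_CUBIC)
m=(b>95).astype(np.uint8)
n,l,s,c=cv2.connectedComponentsWithStats(m); print(s)
k=1+np.argmax(s[1:,2]*s[1:,3]); v,u=np.nonzero(l==k)
uv=np.c_[(u+.5)/K-.5+roi[2],(v+.5)/K-.5+roi[0]]
W=ray(cal,uv,0.003)
r=cv2.minAreaRect((W[:,:2]*1000).astype(np.float32));print('zone',r); print(cv2.boxPoints(r))
# side view of the zone's near-line visible corners
zs=np.load("pics/side0.npz");ps=zs['p'];cs=robot.calibration("side")
R2=(130,240,200,350)
box=cv2.boxPoints(r)/1000
for x in box:
    X=np.r_[x,0.003]; q=cs['mtx']@(cs['R']@X+cs['t']); print('side proj',q[:2]/q[2], ((q[:2]/q[2])-[200,130])*4.5)
# mat corners by dark hull
mm=((p.max(2)<90)).astype(np.uint8); mm[:130]=0;mm[255:]=0;mm[:,:165]=0;mm[:,370:]=0
n,l,s,c=cv2.connectedComponentsWithStats(mm);k=1+np.argmax(s[1:,4]);v,u=np.nonzero(l==k)
W=ray(cal,np.c_[u,v],0.003);r=cv2.minAreaRect((W[:,:2]*1000).astype(np.float32));print('mat',r)
# jar/stamp/tin positions from depth
for nm,(u,v) in dict(jar=(216,151),tin=(277,162),stamp=(319,168)).items():
    mk=np.zeros(d.shape,bool);mk[v-14:v+14,u-14:u+14]=1
    P=cloud(cal,d,mk);P=P[P[:,2]>.05];print(nm,P.min(0),P.max(0))
E
```

```text
[[    0     0   280   248 60180]
 [   30    30   222   192  8446]
 [    0   230    86    18   814]]
zone ((557.6237182617188, -24.71918487548828), (183.01571655273438, 151.4430694580078), 78.69866180419922)
[[ 465.4377    -99.61363 ]
 [ 613.94434  -129.2918  ]
 [ 649.8097     50.175262]
 [ 501.3031     79.853424]]
side proj [259.38271656 227.12745181] [267.22222453 437.07353316]
side proj [298.36320557 209.84427604] [442.63442505 359.29924218]
side proj [271.45142957 175.19169713] [321.53143306 203.3626371 ]
side proj [234.58043009 189.80649966] [155.61193541 269.12924848]
mat ((589.0123291015625, -31.16534423828125), (631.3081665039062, 293.9348449707031), 78.56990051269531)
jar [0.71181375 0.12681257 0.05010498] [0.76347051 0.17954446 0.09171327]
tin [ 0.65974669 -0.08830055  0.05246955] [ 0.71501327 -0.03156769  0.08323942]
stamp [ 0.63817061 -0.24035171  0.05021161] [ 0.69634525 -0.17622219  0.08704091]
```

```bash
python3 - <<'E'
from h import *
z=np.load("pics/top0.npz");p,d=z['p'],z['d'];cal=robot.calibration("top")
for nm,r in dict(big=(240,280,140,200),small=(240,272,202,232),card=(252,295,105,145),scale=(100,215,30,135),canB=(85,130,150,365),base=(310,384,220,310)).items():
    mk=np.zeros(d.shape,bool);mk[r[0]:r[1],r[2]:r[3]]=1
    P=cloud(cal,d,mk);P=P[P[:,2]>.02];print(nm,np.percentile(P,[1,99],0).round(3).tolist())
zs=np.load("pics/side0.npz")
mk=np.zeros(d.shape,bool);mk[185:330,0:155]=1
P=cloud(robot.calibration("side"),zs['d'],mk);P=P[P[:,2]>.03]
# arm slices
for zz in np.arange(0,.7,.05):
    Q=P[(P[:,2]>zz)&(P[:,2]<zz+.05)]
    if len(Q):print(round(zz,2),len(Q),Q.min(0).round(2),Q.max(0).round(2))
E
```

```text
big [[0.32, 0.237, 0.03], [0.409, 0.371, 0.175]]
small [[0.331, 0.12, 0.024], [0.402, 0.191, 0.104]]
card [[0.294, 0.482, 0.021], [0.362, 0.538, 0.076]]
scale [[0.531, 0.448, 0.036], [0.893, 0.774, 0.112]]
canB [[0.831, -0.347, 0.025], [0.949, 0.35, 0.103]]
base [[0.008, -0.089, 0.022], [0.111, 0.068, 0.348]]
0.0 256 [-0.07 -0.07  0.03] [ 0.07 -0.    0.05]
0.05 749 [-0.09 -0.07  0.05] [0.07 0.02 0.1 ]
0.1 757 [-0.08 -0.07  0.1 ] [0.06 0.03 0.15]
0.15 574 [-0.06 -0.06  0.15] [ 0.06 -0.01  0.2 ]
0.2 619 [-0.18 -0.09  0.2 ] [0.11 0.05 0.25]
0.25 1874 [-0.17 -0.1   0.25] [0.12 0.15 0.3 ]
0.3 5144 [-0.15 -0.09  0.3 ] [0.11 0.17 0.35]
0.35 1 [-0.02 -0.    0.35] [-0.02 -0.    0.35]
```

```bash
cat >> h.py <<'E'
from scipy.spatial.transform import Rotation as Ro
ZC=np.array([.5576,-.0247]); YAW=-0.198
zx=np.array([np.cos(YAW),np.sin(YAW),0]); zy=np.array([-np.sin(YAW),np.cos(YAW),0]); Z=np.array([0,0,1.])
def Rt(th): 
    c,s=np.cos(th),np.sin(th); return np.c_[zy*c-Z*s, zx, -Z*c-zy*s]
def zw(x,y,z): return np.r_[ZC,0]+zx*x+zy*y+Z*z
def wz(P): 
    D=np.asarray(P)-np.r_[ZC,0]; return np.array([D@zx,D@zy,D[2]])
def go(x,y,z,th=np.radians(30)):
    o=robot.get_obs(); R=Ro.from_quat(o['tool_rot']).as_matrix()
    sh=R.T@(zw(x,y,z)-o['position'])*100; rv=np.degrees(Ro.from_matrix(R.T@Rt(th)).as_rotvec())
    print('t',o['time'],'zone pos',wz(o['position']).round(4),'F',o['ft_force'].round(2),'q',o['q'].round(2),'w',round(o['grip_width'],4)); print('->',zw(x,y,z).round(3),'shift',sh.round(2),'rot',rv.round(2))
E
python3 - <<'E'
from h import *
print(wz([.593,.1533,.1]))
go(-.005,.25,.22)
go(-.005,.25,.22,0)
E
```

```text
[-0.00030581  0.18148572  0.1       ]
t 0.15 zone pos [-0.4548  0.5314  0.2218] F [ 0.26  0.31 -0.08] q [ 1.04  0.53  1.43 -0.    1.18 -0.18] w 0.0869
-> [0.602 0.221 0.22 ] shift [-48.8  -20.82   0.2 ] rot [ 21.1  -24.73  79.1 ]
t 0.15 zone pos [-0.4548  0.5314  0.2218] F [ 0.26  0.31 -0.08] q [ 1.04  0.53  1.43 -0.    1.18 -0.18] w 0.0869
-> [0.602 0.221 0.22 ] shift [-48.8  -20.82   0.2 ] rot [-9.000e-02  5.000e-02  8.107e+01]
```

>>> drive_tool(targets=[-24.4,-10.4,-4,10,-12,40,-48.8,-20.8,0,21.1,-24.7,79.1,-48.8,-20.8,0,21.1,-24.7,79.1,-48.8,-20.8,0,21.1,-24.7,79.1,-48.8,-20.8,0,21.1,-24.7,79.1,-48.8,-20.8,0,21.1,-24.7,79.1,-48.8,-20.8,0,21.1,-24.7,79.1,-48.8,-20.8,0,21.1,-24.7,79.1,-48.8,-20.8,0,21.1,-24.7,79.1,-48.8,-20.8,0,21.1,-24.7,79.1,-48.8,-20.8,0,21.1,-24.7,79.1,-48.8,-20.8,0,21.1,-24.7,79.1], grip=-0.38)

```text
time: 1.15
position: [0.5806, 0.2421, 0.2225]
tool_rot: [0.749, 0.61, -0.2, 0.164]
ft_force: [0.4, 0.4, -0.2]
grip_width: 0.0598
```

```bash
python3 - <<'E'
from h import *
go(-.005,.25,.22)
E
```

```text
t 1.15 zone pos [-0.0299  0.2661  0.2225] F [ 0.41  0.35 -0.17] q [ 0.42  0.71  1.19 -0.42  1.57  0.69] w 0.0598
-> [0.602 0.221 0.22 ] shift [-1.25  2.5   1.02] rot [-0.09 -0.   -0.28]
```

>>> drive_tool(targets=[-1.2,2.5,1.0,0,0,0,-1.2,2.5,1.0,0,0,0,-1.2,2.5,1.0,0,0,0])

```text
time: 1.4
position: [0.6017, 0.2216, 0.219]
tool_rot: [0.748, 0.611, -0.2, 0.163]
ft_force: [0.2, 1.1, 0.2]
grip_width: 0.0601
```

```bash
python3 - <<'E'
from h import *
go(-.005,.25,.013)
for n in["top","side"]:
    p,d=robot.camera(n)
    r=(130,250,150,350) if n=="top" else (80,260,150,390)
    cv2.imwrite(f"pics/{n}1.png",cv2.resize(p[r[0]:r[1],r[2]:r[3]],None,fx=3,fy=3)[:,:,::-1])
E
```

```text
t 1.4 zone pos [-0.0052  0.2502  0.219 ] F [0.19 1.09 0.21] q [ 0.38  0.72  1.17 -0.43  1.56  0.65] w 0.0601
-> [0.602 0.221 0.013] shift [10.26  0.05 17.86] rot [-0.18 -0.09 -0.13]
```

View pics/side1.png

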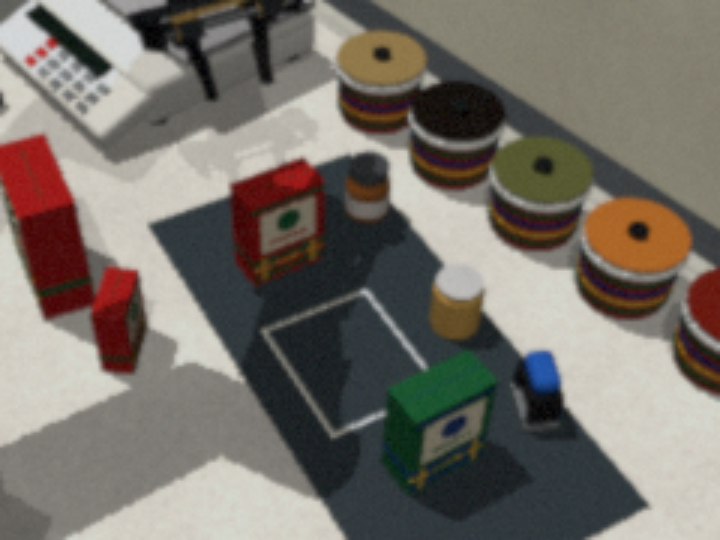

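View pics/top1.png

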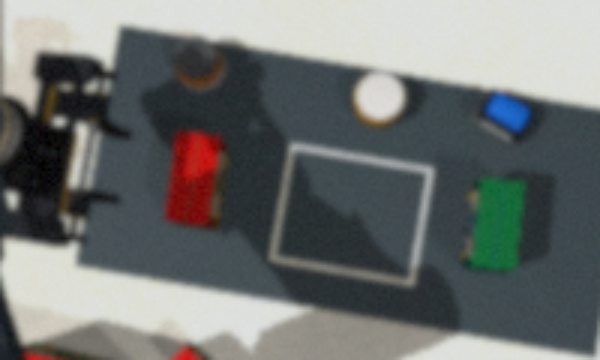

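>>> drive_tool(targets=[1.7,0,3.0,0,0,0,3.4,0,6.0,0,0,0,5.1,0,8.9,0,0,0,6.8,0,11.9,0,0,0,8.5,0,14.9,0,0,0,9.4,0,16.4,0,0,0,9.9,0,17.2,0,0,0,10.2,0,17.7,0,0,0,10.2,0,17.7,0,0,0])

```text
time: 2.25
position: [0.6012, 0.2243, 0.0161]
tool_rot: [0.747, 0.613, -0.199, 0.164]
ft_force: [-0.5, 0.2, 0.5]
grip_width: 0.06
```

```bash
python3 - <<'E'
from h import *
go(-.003,.2165,.013)
go(-.003,.128,.013)
p,d=robot.camera("side");r=(80,230,150,300)
cv2.imwrite(f"pics/side2.png",cv2.resize(p[r[0]:r[1],r[2]:r[3]],None,fx=4,fy=4)[:,:,::-1])
E
```

```text
t 2.25 zone pos [-0.0062  0.2527  0.0161] F [-0.54  0.24  0.53] q [ 0.38  0.96  1.26 -0.45  1.26  0.8 ] w 0.06
-> [0.597 0.188 0.013] shift [-2.99  0.32  2.07] rot [ 0.06 -0.11  0.04]
t 2.25 zone pos [-0.0062  0.2527  0.0161] F [-0.54  0.24  0.53] q [ 0.38  0.96  1.26 -0.45  1.26  0.8 ] w 0.06
-> [0.58  0.101 0.013] shift [-10.66   0.31   6.49] rot [ 0.06 -0.11  0.04]
```

View pics/side2.png

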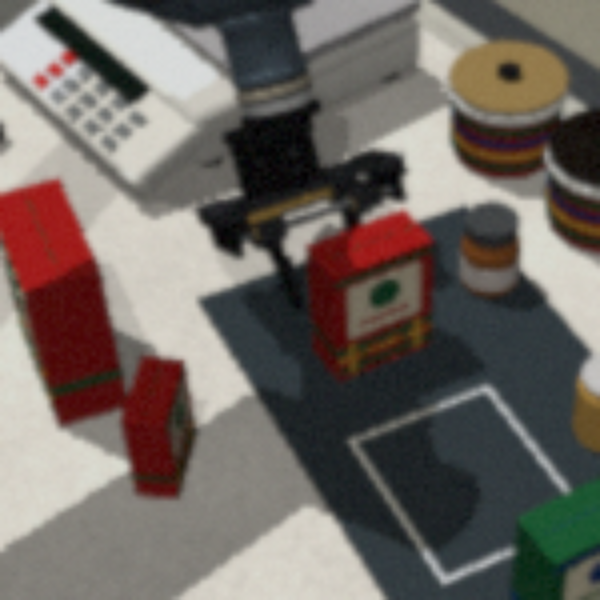

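>>> drive_tool(targets=[-0.5,0.1,0.4,0,0,0,-1.1,0.2,0.8,0,0,0,-1.6,0.3,1.2,0,0,0,-2.0,0.3,1.5,0,0,0,-2.27,0.3,1.66,0,0,0,-2.48,0.3,1.79,0,0,0,-2.7,0.3,1.91,0,0,0,-2.92,0.3,2.04,0,0,0,-3.14,0.3,2.16,0,0,0,-3.35,0.3,2.29,0,0,0,-3.57,0.3,2.41,0,0,0])

```text
time: 3.22
position: [0.5961, 0.1813, 0.0129]
tool_rot: [0.747, 0.612, -0.199, 0.164]
ft_force: [0.5, 2.9, 0.1]
grip_width: 0.0602
```

```bash
python3 - <<'E'
from h import *
go(-.002,.131,.013)
E
```

```text
t 3.2167 zone pos [-0.0028  0.2095  0.0129] F [0.51 2.86 0.08] q [ 0.33  0.94  1.34 -0.48  1.18  0.78] w 0.0602
-> [0.581 0.104 0.013] shift [-6.82  0.08  3.9 ] rot [ 0.07 -0.18 -0.01]
```

>>> drive_tool(targets=[-0.26,0,0.15,0,0,0,-0.52,0,0.3,0,0,0,-0.78,0,0.45,0,0,0,-1.04,0,0.6,0,0,0,-1.3,0,0.75,0,0,0,-1.56,0,0.9,0,0,0,-1.82,0,1.05,0,0,0,-2.08,0,1.2,0,0,0,-2.34,0,1.35,0,0,0,-2.6,0,1.5,0,0,0,-2.86,0,1.65,0,0,0,-3.12,0,1.8,0,0,0])

```text
time: 4.22
position: [0.5886, 0.1452, 0.0128]
tool_rot: [0.747, 0.612, -0.199, 0.164]
ft_force: [0.5, 1.9, 0.4]
grip_width: 0.0599
```

```bash
cat >> h.py <<'E'
def carton(tag,save=True):
    out=[]
    for n in["top","side"]:
        p,d=robot.camera(n);cal=robot.calibration(n)
        P=np.zeros((0,3));rm=redmask(p);P=cloud(cal,d,rm)
        zz=np.array([wz(x) for x in P])
        k=(abs(zz[:,0])<.12)&(zz[:,1]<.26)&(zz[:,1]>-.13)
        zz=zz[k]; T=zz[zz[:,2]>zz[:,2].max()-.022] 
        h=np.median(T[:,2]); r=cv2.minAreaRect((T[:,:2]*1000).astype(np.float32))
        print(n,len(T),'h',h.round(4),'med',np.median(T,0).round(4),'rect',np.round(r[0],1),np.round(r[1],1),round(r[2],1))
        rr=(130,250,150,350) if n=="top" else (100,250,180,350)
        cv2.imwrite(f"pics/{n}{tag}.png",cv2.resize(p[rr[0]:rr[1],rr[2]:rr[3]],None,fx=3,fy=3)[:,:,::-1])
E
python3 - <<'E'
from h import *
go(-.002,.128,.013); carton("3")
E
```

```text
t 4.2167 zone pos [-0.003   0.1727  0.0128] F [0.46 1.91 0.4 ] q [ 0.28  0.92  1.4  -0.51  1.13  0.78] w 0.0599
-> [0.581 0.101 0.013] shift [-3.89  0.1   2.21] rot [ 0.02 -0.11 -0.01]
top 431 h 0.132 med [-0.0004  0.1387  0.132 ] rect [ -0.9 139.1] [98.2 50.5] 0.6
side 260 h 0.1329 med [0.0045 0.1356 0.1329] rect [  1.2 139.5] [53.9 97. ] 89.7
```

View pics/side3.png

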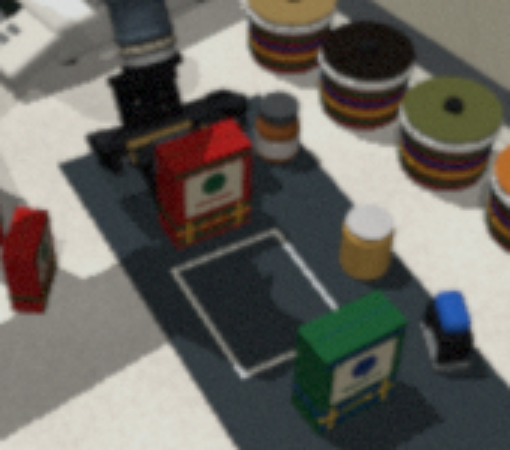

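View pics/top3.png

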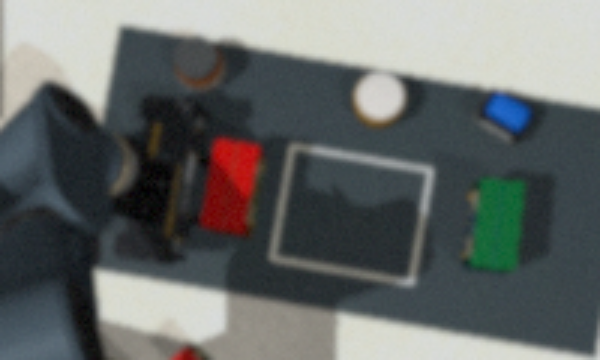

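>>> drive_tool(targets=[-0.26,0,0.15,0,0,0,-0.62,0,0.36,0,0,0,-1.0,0,0.58,0,0,0,-1.4,0,0.81,0,0,0,-1.8,0,1.04,0,0,0,-2.2,0,1.27,0,0,0,-2.6,0,1.5,0,0,0,-3.0,0,1.73,0,0,0,-3.3,0,1.9,0,0,0,-3.55,0,2.05,0,0,0,-3.75,0,2.16,0,0,0,-3.9,0,2.24,0,0,0])

```text
time: 5.32
position: [0.5798, 0.1012, 0.0128]
tool_rot: [0.747, 0.612, -0.199, 0.164]
ft_force: [0.7, 2.5, 0.6]
grip_width: 0.0597
```

>>> drive_tool(targets=[0,0,0,0,0,0,0,0,0,0,0,0,0,0,0,0,0,0])

```text
time: 5.57
position: [0.5796, 0.1012, 0.0128]
tool_rot: [0.747, 0.612, -0.2, 0.164]
ft_force: [-0.5, 0.1, -0.1]
grip_width: 0.0603
```

```bash
python3 - <<'E'
from h import *
go(-.002,.152,.113); carton("4")
E
```

```text
t 5.5667 zone pos [-0.0031  0.1277  0.0128] F [-0.53  0.14 -0.08] q [ 0.22  0.9   1.48 -0.55  1.06  0.76] w 0.0603
-> [0.586 0.125 0.113] shift [-2.9   0.11 -9.89] rot [-0.01 -0.06  0.01]
top 434 h 0.1321 med [-0.0003  0.0938  0.1321] rect [-1.1 93.9] [99.1 50. ] 0.7
side 278 h 0.1325 med [0.0048 0.0914 0.1325] rect [ 2.5 91.9] [52.1 97.4] 88.8
```

View pics/side4.png

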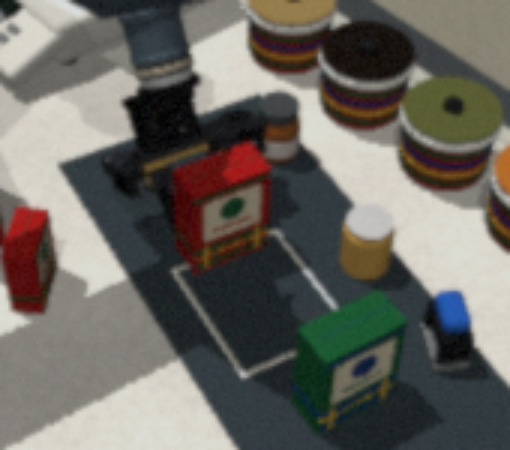

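View pics/top4.png

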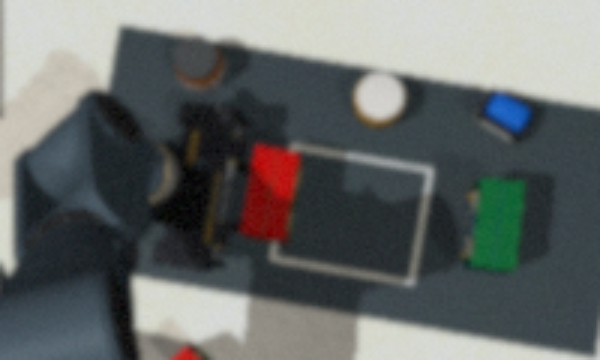

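>>> drive_tool(targets=[0.9,0,-0.5,0,0,0,2.1,0,-1.2,0,0,0,2.1,0,-1.2,0,0,0,1.1,0,-2.9,0,0,0,-0.2,0,-5.2,0,0,0,-1.5,0,-7.5,0,0,0,-2.4,0,-9.2,0,0,0,-2.9,0,-9.9,0,0,0,-2.9,0,-9.9,0,0,0,-2.9,0,-9.9,0,0,0])

```text
time: 6.5
position: [0.5844, 0.1255, 0.1129]
tool_rot: [0.747, 0.612, -0.199, 0.163]
ft_force: [0.3, 0.6, -0.2]
grip_width: 0.0602
```

```bash
python3 - <<'E'
from h import *
go(-.002,.13,.113)
E
```

```text
t 6.5 zone pos [-0.0033  0.1525  0.1129] F [ 0.33  0.56 -0.18] q [ 0.25  0.77  1.42 -0.49  1.24  0.68] w 0.0602
-> [0.581 0.103 0.113] shift [-1.96  0.13  1.11] rot [ 0.02 -0.13  0.01]
```

>>> drive_tool(targets=[-0.5,0,0.3,0,0,0,-1.0,0,0.6,0,0,0,-1.4,0,0.85,0,0,0,-1.73,0,1.0,0,0,0,-1.95,0,1.12,0,0,0,-2.16,0,1.25,0,0,0,-2.38,0,1.37,0,0,0,-2.6,0,1.5,0,0,0,-2.81,0,1.62,0,0,0,-3.03,0,1.75,0,0,0,-3.25,0,1.88,0,0,0,-3.46,0,2.0,0,0,0])

```text
time: 7.5
position: [0.5767, 0.0858, 0.1131]
tool_rot: [0.747, 0.612, -0.199, 0.164]
ft_force: [-0.7, -0.1, 0.4]
grip_width: 0.0598
```

```bash
python3 - <<'E'
from h import *
go(-.002,.082,.113); carton("5")
E
```

```text
t 7.5 zone pos [-0.003   0.1121  0.1131] F [-0.75 -0.15  0.44] q [ 0.2   0.75  1.48 -0.52  1.19  0.66] w 0.0598
-> [0.572 0.056 0.113] shift [-2.6   0.1   1.51] rot [ 0.03 -0.11 -0.01]
top 435 h 0.1344 med [-0.0003  0.0768  0.1344] rect [-0.9 76.7] [98.5 51.1] 0.9
side 324 h 0.1346 med [0.0006 0.0739 0.1346] rect [ 0.3 82.7] [99.2 66.5] 0.4
```

View pics/side5.png

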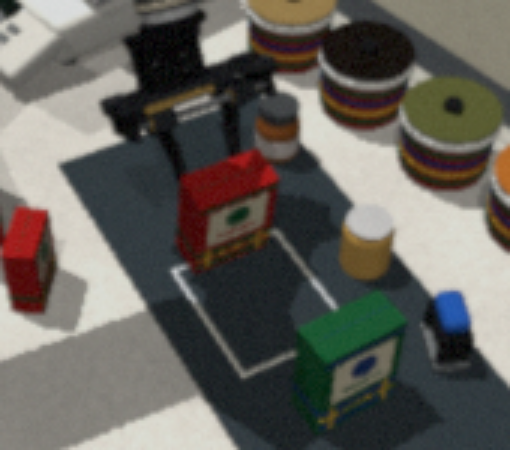

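It is leaning about its leading foot edge, which has not moved. I'll carry on pushing.

>>> drive_tool(targets=[-0.22,0,0.13,0,0,0,-0.43,0,0.25,0,0,0,-0.65,0,0.38,0,0,0,-0.87,0,0.5,0,0,0,-1.08,0,0.62,0,0,0,-1.3,0,0.75,0,0,0,-1.52,0,0.88,0,0,0,-1.73,0,1.0,0,0,0,-1.95,0,1.12,0,0,0,-2.16,0,1.25,0,0,0,-2.38,0,1.38,0,0,0,-2.5,0,1.44,0,0,0])

```text
time: 8.6
position: [0.5708, 0.0573, 0.1129]
tool_rot: [0.747, 0.612, -0.2, 0.163]
ft_force: [0.3, 0.3, -0.0]
grip_width: 0.0599
```

>>> drive_tool(targets=[0,0,0,0,0,0,0,0,0,0,0,0,0,0,0,0,0,0,0,0,0,0,0,0])

```text
time: 8.93
position: [0.5711, 0.0578, 0.113]
tool_rot: [0.747, 0.612, -0.199, 0.164]
ft_force: [-1.2, 0.3, 0.0]
grip_width: 0.0601
```

```bash
python3 - <<'E'
from h import *
go(-.002,.2,.2); carton("6")
E
```

```text
t 8.9333 zone pos [-0.003   0.0835  0.113 ] F [-1.17  0.32  0.03] q [ 0.16  0.73  1.52 -0.54  1.15  0.64] w 0.0601
-> [0.595 0.172 0.2  ] shift [  5.76   0.1  -13.35] rot [ 0.02 -0.11 -0.  ]
top 217 h 0.0522 med [-0.0029  0.0055  0.0522] rect [-0.6  0.1] [128.9  98.4] 89.5
side 151 h 0.0526 med [ 0.0055 -0.0218  0.0526] rect [ 1.1 -2.5] [ 97.7 132.8] 2.4
```

View pics/side6.png

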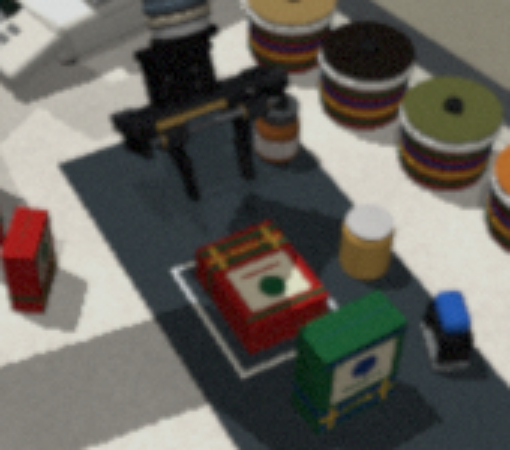

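View pics/top6.png

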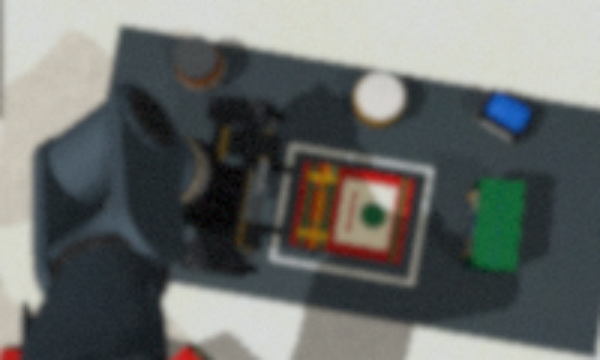

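It has toppled flat, label up, centred in the outline. Next I back the arm off and check once more.

>>> drive_tool(targets=[-0.8,0,-1.5,0,0,0,-1.5,0,-3.0,0,0,0,-1.5,0,-4.5,0,0,0,-0.8,0,-6.0,0,0,0,0.5,0,-7.2,0,0,0,0.5,0,-7.2,0,0,0,0.5,0,-7.2,0,0,0,0.5,0,-7.2,0,0,0])

```text
time: 9.7
position: [0.5783, 0.0967, 0.1724]
tool_rot: [0.747, 0.612, -0.2, 0.163]
ft_force: [0.3, -0.9, -0.1]
grip_width: 0.0603
```

```bash
python3 - <<'E'
from h import *
go(-.002,.2,.2); carton("7")
p,d=robot.camera("top");cal=robot.calibration("top")
for nm,(u,v) in dict(jar=(216,151),tin=(277,162),stamp=(319,168)).items():
    mk=np.zeros(d.shape,bool);mk[v-14:v+14,u-14:u+14]=1
    P=cloud(cal,d,mk);P=P[P[:,2]>.05];print(nm,P.min(0).round(3),P.max(0).round(3))
print(robot.hand_in())
E
```

```text
t 9.7 zone pos [-0.0036  0.1231  0.1724] F [ 0.3  -0.87 -0.09] q [ 0.21  0.67  1.43 -0.49  1.3   0.61] w 0.0603
-> [0.595 0.172 0.2  ] shift [ 5.29  0.16 -6.23] rot [-0.04 -0.05  0.04]
top 222 h 0.0518 med [-0.0064 -0.0004  0.0518] rect [-0.7 -0.2] [ 98.1 129.4] 0.1
side 146 h 0.0528 med [ 0.009  -0.0228  0.0528] rect [ 2.9 -3.2] [ 99.6 130.5] 1.6
jar [0.654 0.091 0.05 ] [0.764 0.181 0.291]
tin [ 0.662 -0.088  0.05 ] [ 0.715 -0.032  0.084]
stamp [ 0.638 -0.24   0.051] [ 0.695 -0.176  0.087]
the job is handed in; nothing more can be done
None
```

View pics/top7.png

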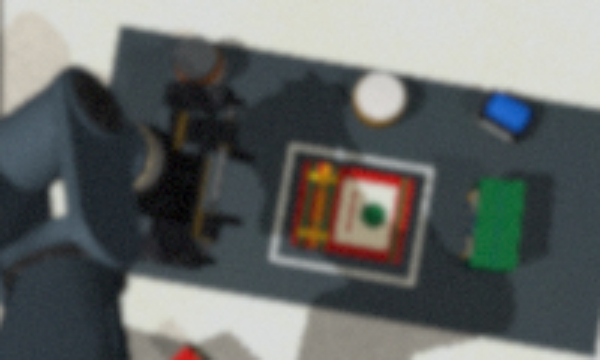

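The red carton is lying flat, label up, inside the white outline, and I handed the job in at about 10 s of the 51 s allowed.

**What I did:** With the fingers tilted 30° and about 15 mm above the mat, I slid the carton about 88 mm, still standing. That left its leading foot edge about 19 mm inside the near line. Then I pushed at about 117 mm height, and it tipped over its foot edge.

**Carton at the end:** Its top is 52–53 mm above the table. Its centre is within about 3 mm of the outline's centre and it is turned 2° or less, so it is at least about 18 mm inside the limits on every side. The two cameras disagree by about 3–4 mm on its position, which does not matter with that margin. The force readings between calls stayed below about 3 N.

**Other things:** The tin and stamp measured unmoved. The jar's last measurement was spoiled by the gripper being in view, but it looks unmoved in the picture, as does the green carton. I did not re-measure the green carton, spoon or price card. The arm was backed off and touching nothing at hand-in.

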